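Set the back-stop leg of an exhibit plate and squeeze its cam lever shut

ROBOT

A 6-joint arm with a two-finger parallel gripper is mounted at the origin on the work surface. World frame = base frame: x ahead of the robot, y to its left, z up, the work surface at z = 0. Lengths are in m, angles in degrees, forces in N, time in s.
With the tool pointing down it reaches from about 0.25 to 0.775 m from the base axis. Payload 4 kg.
Tool frame: the origin (TCP) lies on the centre line of the jaws, within the pads' length; the fingertips stand 25 mm ahead of it and the grasp point (between the pads) lies 6 mm ahead of it (arm.tcp_to_tips is the x of the fingertips in the tool frame, in m); x points along the fingers, y is the direction in which the jaws open and shut, and the axes are right-handed (so a half turn about x gives the same grasp; the last joint's range is limited). The gripper opens to 85 mm and grips with 20 to 120 N. Pads are 22 mm wide; open, the fingers measure 114 mm over their backs; the gripper's body (76 mm by 85 mm) begins 54 mm behind the grasp point. The pads swing forward as they close: fully open they stand 13 mm farther back than shut.
Start: joints at [70.583, 4.996, 78.535, -0, 96.463, -5.907], TCP at [0.128, 0.535, 0.256] pointing down, gripper open.
Joint ranges: [-177.83, 177.83], [-43.37, 116.18], [15.69, 146.23], [-61.86, 241.86], [9.47, 152.12], [-147.06, 147.06]. Speed limits (degrees/s): [159.86, 159.86, 180, 180, 180, 180].

INTERFACE

Orientations are given as [roll, pitch, yaw] about the fixed x, y, z axes, in that order (R = Rz(yaw) Ry(pitch) Rx(roll)).
In Python, from rig import arm, viewer gives the robot as it stands.
- The arm moves only by the tool drive_tool, never from a script. Its argument "rows" is a list of rows, each a list of 7 numbers: the shift along the tool's x, y, z in cm, then the turn, a rotation vector about the tool's x, y, z in units of 5 degrees (1.0 is 5 degrees), then the finger opening in cm, from 0 to 8.54. In form: [[x, y, z, rx, ry, rz, hand], ...]. A call has 1 to 10 rows; each row is the pose to reach, as a shift and turn from the pose commanded when the call began, along the tool's axes at that moment; what a row does not reach only later rows make up. A row lasts 1/12 s, in which the tool goes at most 41.7 mm and 7.16 degrees, less where a joint would pass 70% of its speed; a pose out of reach is approached as far as the arm can. A call with a gripper value outside its range is refused whole. The fingers move at their own pace and stop on an object; "grip_force" is the grip in N (left out, the last holds). Time passes only in rows, so rows that repeat a pose let the fingers close. It gives the time, the measured TCP pose, the force and the opening at its end, in the units of the state.
- arm.state(): the state, without advancing time (a new reading comes with each control period).
- viewer.capture(name): name is "scene" or "top" or "wrist"; returns (picture, depth): 420x560x3 uint8, red, green, blue; 420x560 float32, m along the optical axis (not along the pixel's ray), 0 where there is no reading.
- viewer.camera_model(name): a dict with "fx", "fy", "cx", "cy" (pixels), "rvec" (rotation vector, rad) and "tvec" (3), from world to camera coordinates, as OpenCV has them. Camera axes: x right, y down, z forward; pixel columns grow to the right and rows downward; lengths in m; the calibration is good to about 2 mm. A picture is of the moment at which its call begins: read the wrist's pose just before it. camera_model takes no time and is no camera call; for the wrist camera it gives the pose at the moment of the call.
- arm.close_job(): hands the job in, once; it reports no verdict.
The state is a dict: "t": time; "q": joint angles; "qvel": joint speeds; "joint_efforts": joint torques, N m; "tool_pos": TCP position; "orientation": TCP orientation; "ft_force": force on the tool from outside, world axes, zero at the start; "ft_torque": the same for the moment, N m; "finger_gap": finger opening in m.
Only numpy, scipy, OpenCV 4.12 (cv2) and the standard library are available. Lean on these libraries where they do the work, as an engineer would, in place of code of your own. Each camera call takes 0.05 s, during which the arm holds its last target. There are 200 camera calls.

TASK

Set up the exhibit plate: slide the flanged steel bushing along the plate, without lifting it, from its side outline to the middle outline in line with the leg, and leave it standing there. Then draw the sprung sliding leg out towards the bushing until the black band on its tail lines up with the brass pointer, and only then, keeping the leg on that mark, squeeze the cam lever fully closed against the leg. The lever does not lock the leg yet, so finish while still pinching leg and lever together on the mark; leave the other exhibits alone.

Things in the scene. Friction and masses are not known exactly. Their poses are not given: they have to be found in the camera images.
- plate: Grey fixed plate 380 x 380 x 10 mm. Origin: centre of its underside, at table level; x runs along the leg from the collar block to the outlines, z up. Below, x and y are mm in this frame, heights are above the table. It carries an aluminium collar block (x -78 to -50, y -30 to 30, 70 high) and, in a row at x 115, three round outlines at y -105, 0, 105.
- spot (a point): Centre of the middle outline (86 mm inner diameter) on the plate's upper face, 10 mm above the table, in line with the leg: where the bushing must stand.
- bushing_mid (a point): Flanged steel bushing, about 0.6 kg, standing loose in one of the side outlines: flange 80 mm diameter x 12 mm, above it a round hub 50 mm diameter; 50 mm tall in all, shallow bore on top. The point is on its axis, 25 mm above its underside. The flat ring without a hub in the other side outline is a bystander.
- bushing: The same bushing; origin at the centre of its underside.
- leg (a joint): Slide of the leg, m: 0 = sprung fully back (the start), grows as the leg is drawn along plate +x; travel 0.065. A spring pulls it back with about 4.5 N whenever it is let go, also when the lever is closed.
- leg_foot (a point): The steel leg is a bar (y -6 to 6, heights 22 to 60) through the collar. At its front end a foot 12 mm thick juts out to -y only (y -52 to 6, same heights). Point: on the foot's inner face, which looks back at the collar, at y -29, height 45; moves with the leg. Leg back, 50 mm are free between collar and this face: a finger in there, on the bar's -y side, can pull the foot.
- leg_mark (a point): Middle of the black band (4 mm wide) round the leg's tail behind the collar, on the bar's upper face, height 60. Moves with the leg.
- pointer_tip (a point): Tip of the fixed brass pointer beside the tail, height 62, y 8. Its axes are parallel to the plate's. The leg is on its mark when the band's middle is level with this tip along plate x (20 to 40 mm of draw).
- lever (a joint): Angle of the cam lever about its vertical hinge, rad: 0 = closed, lying along the bar's +y side with a 1 mm gap; grows as its free end swings out to plate +y (start 0.12 to 0.18). Stays where it is left; takes about 1.5 N at the handle. Closed, bar and handle together are 21 mm wide (y -6 to 15).
- lever_hinge (a point): Hinge axis of the lever at the collar's front left corner (x -54, y 20), height 45.
- lever_end (a point): Free end of the lever's dark steel handle, 106 mm from the hinge, at the middle of its 8 mm thickness, height 45; the handle is 30 tall (heights 30 to 60) and turns with the lever. It runs past the foot on the bar's +y side: from above, one finger on the bar's -y face behind the foot and one outside the handle pinch both together.
Things that resemble listed ones, but are neither listed nor needed, are in the scene too. What is shaped like the bushing but green or purple is not meant.

How it is judged:
By the outcome, as a careful person would: the job done as asked, in the order asked, and still so for the second after the job is handed in, while the arm keeps its last pose, push and grip.
It also fails if it takes over 45 s, if anything falls off the work surface, if the arm or the gripper's body presses on something with over 40 N, if the wrist force passes 120 N, or if a joint passes its speed limit or range.

## Working session

There is one attempt and no reset: what is moved stays moved. The work goes in short steps, Python scripts to look and compute and a tool call to move; the robot and the scene stay as the last step left them, time stands still between calls to the robot, and variables do not carry over. Pictures are saved under pics/ and viewed, about 8 in all and at most 12, crops included, and the job is handed in when it is done.

Besides the shell and the picture viewer there is one more tool, called by a JSON object that holds its "method" and its "body", one argument or row to a line. drive_tool: Moves the arm, as the interface text tells. Its arguments: {"type":"object","properties":{"rows":{"type":"array"},"grip_force":{"type":"number"}},"required":["rows"]}

```bash
mkdir -p pics; ls; python3 - <<'E'
from rig import arm, viewer
import cv2,numpy as np
s=arm.state();print(s)
for n in ("scene","top"):
    p,d=viewer.capture(n); cv2.imwrite(f"pics/{n}0.png",p[:,:,::-1]); np.save(f"pics/{n}0.npy",d); print(n,viewer.camera_model(n))
E
```

```text
pics
{'t': 0.0, 'q': array([ 7.05819553e+01,  5.04124185e+00,  7.86254443e+01,  2.74699200e-04,
        9.64633327e+01, -5.90858146e+00]), 'qvel': array([ 0.03698699,  0.01160915,  0.08234993,  0.07072015,  0.02167023,
       -0.05436665]), 'joint_efforts': array([-1.60978685e-03, -3.51894522e+01, -3.13256693e+01, -4.67203627e-04,
        1.14232113e-02, -1.15014473e-05]), 'tool_pos': array([0.12835069, 0.53435676, 0.25511253]), 'orientation': array([ -96.02889501,   89.86998078, -109.53832759]), 'ft_force': array([-0.73333371, -0.15881485,  0.0790474 ]), 'ft_torque': array([0.02377957, 0.04087278, 0.03159641]), 'finger_gap': 0.08492400380461543}
scene {'fx': 398.18636718389894, 'fy': 398.18636718389894, 'cx': 280.38541764700943, 'cy': 210.2010763192585, 'rvec': array([ 1.15359091,  2.17673714, -1.16535042]), 'tvec': array([ 0.395415  , -0.17629999,  1.01544578])}
top {'fx': 524.6182621223727, 'fy': 524.6182621223727, 'cx': 284.145213714505, 'cy': 208.27643121643592, 'rvec': array([ 2.17980013, -2.17062071,  0.12770288]), 'tvec': array([-0.1130633 ,  0.54993333,  0.9727257 ])}
```

View pics/top0.png

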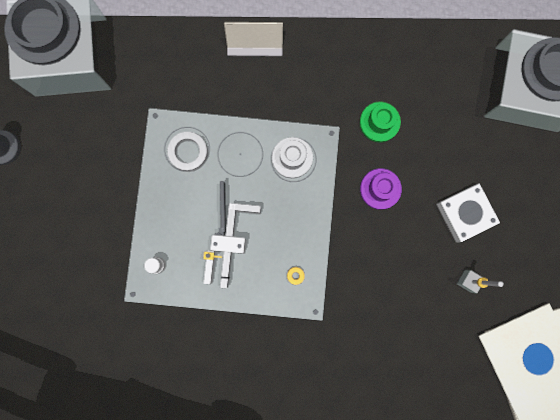

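View pics/scene0.png

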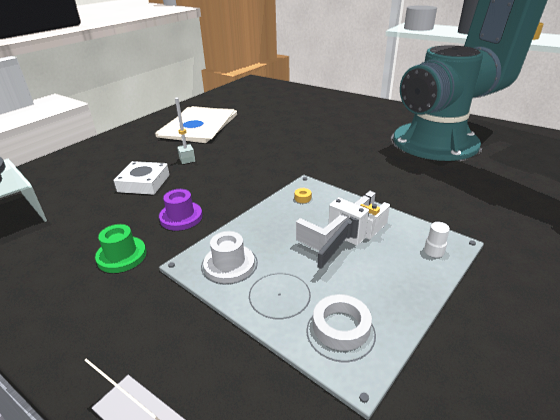

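The top view shows the plate with +x pointing up in the picture and the foot on the right, which is -y. The steel bushing is on the right at (294,155), the bystander ring at (187,150), the free middle outline at (240,154) and the collar at (228,244). Next I fit the plate frame.

```bash
cat > h.py <<'E'
import numpy as np, cv2, json
from rig import arm, viewer
from scipy.spatial.transform import Rotation as Ro
def ray(m,uv,z):
    "pixels -> world points on plane z"
    R=cv2.Rodrigues(m["rvec"])[0]; c=-R.T@m["tvec"]
    uv=np.atleast_2d(uv).astype(float)
    d=np.c_[(uv[:,0]-m["cx"])/m["fx"],(uv[:,1]-m["cy"])/m["fy"],np.ones(len(uv))]@R
    return c+d*((z-c[2])/d[:,2])[:,None]
def proj(m,P):
    K=np.array([[m["fx"],0,m["cx"]],[0,m["fy"],m["cy"]],[0,0,1]])
    return cv2.projectPoints(np.atleast_2d(P).astype(float),m["rvec"],m["tvec"],K,None)[0][:,0]
def load(): return json.load(open("plate.json"))   # [x,y,yaw]
def p2w(x,y,z):
    a=load();c,s=np.cos(a[2]),np.sin(a[2]);return np.array([a[0]+(c*x-s*y)/1e3,a[1]+(s*x+c*y)/1e3,z/1e3])
def w2p(P):
    a=load();c,s=np.cos(a[2]),np.sin(a[2]);P=np.atleast_2d(P);d=P[:,:2]-a[:2]
    return np.c_[(c*d[:,0]+s*d[:,1]),(-s*d[:,0]+c*d[:,1]),P[:,2]]*1e3
def toolR(s): return Ro.from_euler("xyz",s["orientation"],degrees=True)
E
python3 - <<'E'
from h import *
p=cv2.imread("pics/top0.png");m=viewer.camera_model("top")
hsv=cv2.cvtColor(p,cv2.COLOR_BGR2HSV)
msk=((hsv[...,2]>90)).astype(np.uint8)*255
n,l,st,_=cv2.connectedComponentsWithStats(msk); k=l[200,150]
msk=(l==k).astype(np.uint8)*255
c=max(cv2.findContours(msk,cv2.RETR_EXTERNAL,cv2.CHAIN_APPROX_NONE)[0],key=cv2.contourArea)
W=ray(m,c[:,0],0.01)[:,:2]
# fit 4 lines through side points
(r0,sz,ang)=cv2.minAreaRect((W*1e3).astype(np.float32)); print(r0,sz,ang)
a=np.deg2rad(ang); 
for _ in range(2):
    R=np.array([[np.cos(a),np.sin(a)],[-np.sin(a),np.cos(a)]]);L=(W*1e3)@R.T
    mid=(L.max(0)+L.min(0))/2; D=L-mid; sl=[];ed=[]
    for ax in (0,1):
        for sg in (1,-1):
            s=(sg*D[:,ax]>170)&(abs(D[:,1-ax])<165); q=np.polyfit(D[s,1-ax],D[s,ax],1)
            sl.append(q[0]*(-1 if ax==0 else 1)); ed.append(q[1])
    print(sl,ed); ce=R.T@(mid+[(ed[0]+ed[1])/2,(ed[2]+ed[3])/2]); a+=np.mean(sl)
# choose yaw: plate +x = towards image up
up=ray(m,[[235,100],[228,300]],0.01);v=up[0]-up[1];base=np.arctan2(v[1],v[0])
yaw=a+np.round((base-a)/(np.pi/2))*np.pi/2
json.dump([ce[0]/1e3,ce[1]/1e3,yaw],open("plate.json","w"));print(ce,np.rad2deg(yaw))
# check: outlines, collar corners, bushing
for nm,P in dict(spot=(115,0,10),b=(115,-105,60),ring=(115,105,10),c1=(-50,30,70),c2=(-78,-30,70),hinge=(-54,20,60),foot=(0,-52,60)).items(): print(nm,proj(m,p2w(*P))[0].round(1),p2w(*P).round(4))
hub=(294,155)
mk=p.copy()
for P in [(115,0,10),(115,-105,60),(115,105,10),(-50,30,70),(-50,-30,70),(-78,30,70),(-78,-30,70),(-54,20,60),(0,-52,60),(0,-6,60)]:
    u=proj(m,p2w(*P))[0]; cv2.circle(mk,tuple(int(round(t*16)) for t in u),8,(0,0,255),-1,cv2.LINE_AA,4)
cv2.imwrite("pics/mk.png",cv2.resize(mk[100:310,120:345],None,fx=2.6,fy=2.6,interpolation=cv2.INTER_CUBIC)) 
s=arm.state();print(toolR(s).as_matrix().round(3), arm.tcp_to_tips, viewer.camera_model("wrist"))
E
```

```text
(545.0054321289062, -12.778671264648438) (380.7520446777344, 380.4776611328125) 84.65011596679688
[np.float64(0.00012370833318206296), np.float64(-0.00045289526276301104), np.float64(5.2227050430480606e-05), np.float64(0.00017299829149870188)] [np.float64(189.33799661068744), np.float64(-189.37989476937287), np.float64(189.30297419189657), np.float64(-189.23865261543122)]
[np.float64(0.00014969779232831192), np.float64(-0.00042690576984461654), np.float64(7.821661747672054e-05), np.float64(0.00019898773780753203)] [np.float64(189.3357335675559), np.float64(-189.38215569082516), np.float64(189.30188370947621), np.float64(-189.2397440596052)]
[544.97142192 -12.79651205] -5.351373225138751
spot [239.8 153.9] [ 0.6595 -0.0235  0.01  ]
b [293.8 153.9] [ 0.6497 -0.1281  0.06  ]
ring [186.6 148.6] [0.6693 0.081  0.01  ]
c1 [211.5 234.3] [0.498  0.0217 0.07  ]
c2 [242.8 252.9] [ 0.4645 -0.0354  0.07  ]
hinge [217.4 237.3] [0.4931 0.0122 0.06  ]
foot [259.4 212. ] [ 0.5401 -0.0646  0.06  ]
[[-0.001  0.234  0.972]
 [-0.002  0.972 -0.234]
 [-1.    -0.002 -0.   ]] 0.025 {'fx': 301.85195688871977, 'fy': 301.85195688871977, 'cx': 280.6558267551294, 'cy': 212.75299896611725, 'rvec': array([-2.26189337, -1.78300942, -0.28054571]), 'tvec': array([-0.54927411, -0.04061285,  0.37989583])}
```

View pics/mk.png

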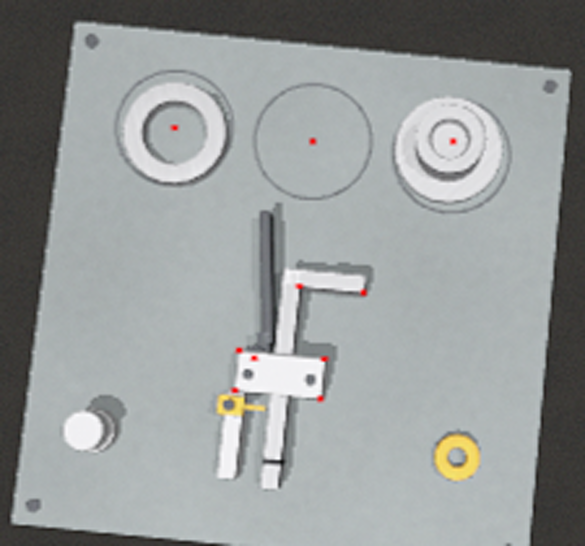

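The projected marks lie on the outline centres, collar corners and foot, so the plate frame is good. Next I measure the bushing centre from depth and plan the move.

```bash
cat >> h.py <<'E'
def rows(x,y,z,show=True):
    "tool-axis shift (cm) and turn (5 deg) to plate mm target with jaws along plate y"
    s=arm.state();R=toolR(s).as_matrix();yw=load()[2]
    d=R.T@(p2w(x,y,z)-s["tool_pos"])*100
    Rt=np.c_[[0,0,-1],[-np.sin(yw),np.cos(yw),0],[np.cos(yw),np.sin(yw),0]]
    r=np.rad2deg(Ro.from_matrix(R.T@Rt).as_rotvec())/5
    print("target",(x,y,z),"shift",d.round(3),"turn",r.round(3))
def st():
    s=arm.state();print("t",round(s["t"],2),"tcp plate",w2p(s["tool_pos"]).round(1)[0],"F",s["ft_force"].round(1),"gap",round(s["finger_gap"]*1e3,1));return s
def cloud(m,d):
    v,u=np.nonzero(d>0);z=d[v,u];R=cv2.Rodrigues(m["rvec"])[0]
    P=np.c_[(u-m["cx"])/m["fx"]*z,(v-m["cy"])/m["fy"]*z,z]-m["tvec"]
    return P@R,u,v
E
python3 - <<'E'
from h import *
m=viewer.camera_model("top");d=np.load("pics/top0.npy");P,u,v=cloud(m,d);Q=w2p(P)
s=(abs(Q[:,0]-115)<45)&(abs(Q[:,1]+105)<45)
h=Q[s];print("plate z",np.median(Q[(abs(Q[:,0]-115)<20)&(abs(Q[:,1])<20),2]))
for lo,hi in((50,80),(17,30)):
    k=h[(h[:,2]>lo)&(h[:,2]<hi)];
    e=cv2.minEnclosingCircle(k[:,:2].astype(np.float32));print(lo,len(k),np.median(k[:,2]),k.mean(0),e)
rows(115,-105,254); rows(115,-105,55)
w=viewer.camera_model("wrist");R=cv2.Rodrigues(w["rvec"])[0];c=-R.T@w["tvec"];s=arm.state()
T=toolR(s).as_matrix();print("cam in tool",T.T@(c-s["tool_pos"]),"axes",(T.T@R.T).round(2))
E
```

```text
plate z 10.827433010665152
50 484 59.32039834857112 [ 116.42735547 -102.9974584    58.2159113 ] ((116.68959045410156, -103.19486999511719), 25.066421508789062)
17 677 22.218138549626076 [ 110.52035797 -102.91986384   22.22399822] ((116.59879302978516, -103.16007232666016), 40.193485260009766)
target (115, -105, 254) shift [  0.213 -52.233  66.166] turn [-1.632 -0.004  0.023]
target (115, -105, 55) shift [ 20.113 -52.193  66.171] turn [-1.632 -0.004  0.023]
cam in tool [-0.11754058  0.00015291 -0.07879664] axes [[-0.   -0.31  0.95]
 [ 1.   -0.    0.  ]
 [ 0.    0.95  0.31]]
```

{"method": "drive_tool", "body": {
  "rows": [
    [0.2, -52.2, 66.2, -1.63, 0, 0, 8.5],
    [0.2, -52.2, 66.2, -1.63, 0, 0, 8.5],
    [0.2, -52.2, 66.2, -1.63, 0, 0, 8.5],
    [0.2, -52.2, 66.2, -1.63, 0, 0, 8.5],
    [0.2, -52.2, 66.2, -1.63, 0, 0, 8.5],
    [0.2, -52.2, 66.2, -1.63, 0, 0, 8.5],
    [0.2, -52.2, 66.2, -1.63, 0, 0, 8.5],
    [0.2, -52.2, 66.2, -1.63, 0, 0, 8.5],
    [0.2, -52.2, 66.2, -1.63, 0, 0, 8.5],
    [0.2, -52.2, 66.2, -1.63, 0, 0, 8.5]
  ],
  "grip_force": 25
}}

```text
t: 0.93
tool_pos: [0.3857, 0.2071, 0.255]
orientation: [145.5, 90.0, 140.2]
ft_force: [0.7, 0.1, -0.0]
finger_gap: 0.085
```

```bash
python3 -c "
from h import *
st();rows(116.6,-103.2,150)"
```

```text
t 0.93 tcp plate [-179.   204.1  255. ] F [ 0.7  0.1 -0. ] gap 85.0
target (116.6, -103.2, 150) shift [ 10.493 -30.73   29.569] turn [-0.001 -0.002 -0.002]
```

{"method": "drive_tool", "body": {
  "rows": [
    [4, -30, 29, 0, 0, 0, 8.5],
    [8, -30, 29, 0, 0, 0, 8.5],
    [8, -30, 29, 0, 0, 0, 8.5],
    [8, -30, 29, 0, 0, 0, 8.5],
    [8, -30, 29, 0, 0, 0, 8.5],
    [8, -30, 29, 0, 0, 0, 8.5],
    [8, -30, 29, 0, 0, 0, 8.5],
    [8, -30, 29, 0, 0, 0, 8.5],
    [8, -30, 29, 0, 0, 0, 8.5],
    [8, -30, 29, 0, 0, 0, 8.5]
  ]
}}

```text
t: 1.77
tool_pos: [0.6414, -0.1121, 0.1757]
orientation: [161.6, 89.9, 156.2]
ft_force: [0.6, 0.1, 0.4]
finger_gap: 0.0853
```

{"method": "drive_tool", "body": {
  "rows": [
    [0, 0, 0, 0, 0, 0, 8.5],
    [0, 0, 0, 0, 0, 0, 8.5],
    [0, 0, 0, 0, 0, 0, 8.5]
  ]
}}

```text
t: 2.02
tool_pos: [0.6404, -0.1102, 0.1759]
orientation: [155.8, 89.9, 150.4]
ft_force: [0.2, 0.8, 0.1]
finger_gap: 0.0851
```

```bash
python3 -c "
from h import *
st();rows(116.6,-103.2,56)"
```

```text
t 2.02 tcp plate [104.  -88.  175.9] F [0.2 0.8 0.1] gap 85.1
target (116.6, -103.2, 56) shift [11.99  -1.527  1.283] turn [-0.007 -0.025 -0.011]
```

{"method": "drive_tool", "body": {
  "rows": [
    [2, -1.53, 1.28, 0, 0, 0, 8.5],
    [5, -1.53, 1.28, 0, 0, 0, 8.5],
    [7, -1.53, 1.28, 0, 0, 0, 8.5],
    [8, -1.53, 1.28, 0, 0, 0, 8.5],
    [8, -1.53, 1.28, 0, 0, 0, 8.5],
    [8, -1.53, 1.28, 0, 0, 0, 8.5],
    [8, -1.53, 1.28, 0, 0, 0, 8.5]
  ]
}}

```text
t: 2.6
tool_pos: [0.6531, -0.1263, 0.0998]
orientation: [-8.3, 89.8, -13.6]
ft_force: [-0.0, 0.4, 0.1]
finger_gap: 0.0851
```

```bash
python3 -c "
from h import *
st();rows(116.6,-103.2,56)"
```

```text
t 2.6 tcp plate [ 118.3 -102.9   99.8] F [-0.   0.4  0.1] gap 85.1
target (116.6, -103.2, 56) shift [ 4.378 -0.025 -0.185] turn [0.009 0.048 0.007]
```

{"method": "drive_tool", "body": {
  "rows": [
    [1.5, 0, -0.1, 0, 0, 0, 8.5],
    [3, 0, -0.1, 0, 0, 0, 8.5],
    [4, 0, -0.1, 0, 0, 0, 8.5],
    [4.35, 0, -0.1, 0, 0, 0, 8.5],
    [4.35, 0, -0.1, 0, 0, 0, 8.5],
    [4.35, 0, -0.1, 0, 0, 0, 8.5],
    [4.35, 0, -0.1, 0, 0, 0, 8.5]
  ]
}}

```text
t: 3.18
tool_pos: [0.6519, -0.1268, 0.055]
orientation: [-8.6, 89.9, -13.9]
ft_force: [0.2, -0.9, 0.8]
finger_gap: 0.0851
```

```bash
python3 -c "
from h import *
st();rows(116.6,-103.2,56)
p,d=viewer.capture('wrist');cv2.imwrite('pics/w1.png',p[:,:,::-1])
st();rows(116.6,-103.2,56);rows(116.6,-103.2,56)"
```

```text
t 3.18 tcp plate [ 117.1 -103.6   55. ] F [ 0.2 -0.9  0.8] gap 85.1
target (116.6, -103.2, 56) shift [-0.103  0.038 -0.054] turn [-0.001  0.028  0.004]
t 3.23 tcp plate [ 117.1 -103.6   55. ] F [-0.4  0.4  0.1] gap 85.0
target (116.6, -103.2, 56) shift [-0.104  0.042 -0.054] turn [-0.002  0.028  0.005]
target (116.6, -103.2, 56) shift [-0.104  0.042 -0.054] turn [-0.002  0.028  0.005]
```

View pics/w1.png

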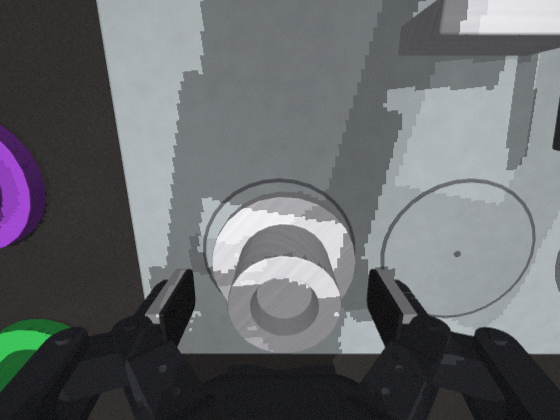

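The wrist view shows the fingers (pads at about x 193 and x 368) straddling the hub, which is centred at about (285,300). The middle outline is at (457,253). I close on it now.

{"method": "drive_tool", "body": {
  "rows": [
    [0, 0, 0, 0, 0, 0, 6],
    [0, 0, 0, 0, 0, 0, 5.4],
    [0, 0, 0, 0, 0, 0, 4.6],
    [0, 0, 0, 0, 0, 0, 4.6],
    [0, 0, 0, 0, 0, 0, 4.6],
    [0, 0, 0, 0, 0, 0, 4.6],
    [0, 0, 0, 0, 0, 0, 4.6]
  ],
  "grip_force": 25
}}

```text
t: 3.82
tool_pos: [0.6515, -0.1263, 0.0542]
orientation: [36.6, 89.9, 31.2]
ft_force: [-0.6, 2.0, 3.7]
finger_gap: 0.0486
```

```bash
python3 -c "
from h import *
st();rows(115.5,-0,55)"
```

```text
t 3.82 tcp plate [ 116.6 -103.    54.2] F [-0.6  2.   3.7] gap 48.6
target (115.5, 0, 55) shift [-0.076 10.303 -0.112] turn [-0.001  0.011 -0.008]
```

{"method": "drive_tool", "body": {
  "rows": [
    [0, 0.4, 0, 0, 0, 0, 4.6],
    [0, 1.2, 0, 0, 0, 0, 4.6],
    [0, 2.2, -0.05, 0, 0, 0, 4.6],
    [0, 3.2, -0.1, 0, 0, 0, 4.6],
    [0, 4.2, -0.15, 0, 0, 0, 4.6],
    [0, 5.2, -0.15, 0, 0, 0, 4.6],
    [0, 6.2, -0.15, 0, 0, 0, 4.6],
    [0, 7.2, -0.15, 0, 0, 0, 4.6],
    [0, 8.2, -0.15, 0, 0, 0, 4.6],
    [0, 9.2, -0.15, 0, 0, 0, 4.6]
  ]
}}

```text
t: 4.65
tool_pos: [0.6587, -0.0371, 0.0543]
orientation: [-66.8, 89.7, -72.2]
ft_force: [-1.1, -5.5, 5.2]
finger_gap: 0.0488
```

{"method": "drive_tool", "body": {
  "rows": [
    [0, 0.6, 0, 0, 0, 0, 4.6],
    [0, 0.9, 0, 0, 0, 0, 4.6],
    [0, 1.0, 0, 0, 0, 0, 4.6],
    [0, 1.0, 0, 0, 0, 0, 4.6],
    [0, 1.0, 0, 0, 0, 0, 4.6],
    [0, 1.0, 0, 0, 0, 0, 4.6]
  ]
}}

```text
t: 5.15
tool_pos: [0.6596, -0.0262, 0.0542]
orientation: [-44.9, 89.9, -50.3]
ft_force: [-0.3, -4.4, 4.4]
finger_gap: 0.0487
```

```bash
python3 -c "
from h import *
st();rows(115.,-0,55)
P,u,v=cloud(viewer.camera_model('wrist'),viewer.capture('wrist')[1]);Q=w2p(P)
s=(Q[:,2]>56)&(Q[:,2]<64)&(abs(Q[:,0]-115)<35)&(abs(Q[:,1])<22);k=Q[s]
print(len(k),np.median(k[:,2]),cv2.minEnclosingCircle(k[:,:2].astype(np.float32)))
m=viewer.camera_model('top');p,d=viewer.capture('top');cv2.imwrite('pics/t1.png',p[:,:,::-1])"
```

```text
t 5.15 tcp plate [115.4  -2.6  54.2] F [-0.3 -4.4  4.4] gap 48.7
target (115.0, 0, 55) shift [-0.08   0.264 -0.04 ] turn [-0.009  0.018  0.018]
6084 59.83928058371791 ((117.45464324951172, -1.0932261943817139), 26.512367248535156)
```

{"method": "drive_tool", "body": {
  "rows": [
    [0, 0.15, -0.03, 0, 0, 0, 4.6],
    [0, 0.28, -0.05, 0, 0, 0, 4.6],
    [0, 0.28, -0.05, 0, 0, 0, 4.6],
    [0, 0.28, -0.05, 0, 0, 0, 4.6],
    [0, 0.28, -0.05, 0, 0, 0, 4.6]
  ]
}}

```text
t: 5.67
tool_pos: [0.6595, -0.0235, 0.0542]
orientation: [-41.7, 89.9, -47.1]
ft_force: [0.1, -5.1, 5.2]
finger_gap: 0.0484
```

```bash
python3 -c "
from h import *
st();rows(115.,-0,55)"
```

```text
t 5.67 tcp plate [1.15e+02 1.00e-01 5.42e+01] F [ 0.1 -5.1  5.2] gap 48.4
target (115.0, 0, 55) shift [-0.081 -0.005 -0.002] turn [-0.011  0.022  0.02 ]
```

{"method": "drive_tool", "body": {
  "rows": [
    [0, 0, 0, 0, 0, 0, 5.2],
    [0, 0, 0, 0, 0, 0, 6],
    [0, 0, 0, 0, 0, 0, 7],
    [0, 0, 0, 0, 0, 0, 7.5],
    [0, 0, 0, 0, 0, 0, 7.5],
    [-1.5, 0, 0, 0, 0, 0, 7.5],
    [-4, 0, 0, 0, 0, 0, 7.5],
    [-7, 0, 0, 0, 0, 0, 7.5],
    [-9, 0, 0, 0, 0, 0, 7.5],
    [-10, 0, 0, 0, 0, 0, 7.5]
  ]
}}

```text
t: 6.5
tool_pos: [0.6604, -0.0219, 0.1577]
orientation: [2.7, 89.6, -2.6]
ft_force: [0.2, -0.1, 0.1]
finger_gap: 0.0751
```

```bash
python3 -c "
from h import *
st();rows(-25,4.5,154)"
```

```text
t 6.5 tcp plate [115.8   1.7 157.7] F [ 0.2 -0.1  0.1] gap 75.1
target (-25, 4.5, 154) shift [  0.278   0.287 -14.082] turn [ 0.002  0.071 -0.003]
```

{"method": "drive_tool", "body": {
  "rows": [
    [0.3, 0.2, -4, 0, 0, 0, 7.5],
    [0.3, 0.2, -8, 0, 0, 0, 7.5],
    [0.3, 0.2, -11, 0, 0, 0, 7.5],
    [0.3, 0.2, -13, 0, 0, 0, 7.5],
    [0.3, 0.2, -14, 0, 0, 0, 7.5],
    [0.3, 0.2, -14, 0, 0, 0, 7.5],
    [0.3, 0.2, -14, 0, 0, 0, 7.5],
    [0.3, 0.2, -14, 0, 0, 0, 7.5]
  ]
}}

```text
t: 7.17
tool_pos: [0.5208, -0.0072, 0.1506]
orientation: [7.9, 89.9, 2.5]
ft_force: [0.0, -0.1, 0.2]
finger_gap: 0.0749
```

```bash
python3 -c "
from h import *
st();rows(-25,4.5,55)
m=viewer.camera_model('top');p,d=viewer.capture('top');cv2.imwrite('pics/t2.png',p[:,:,::-1])
P,u,v=cloud(m,d);Q=w2p(P);h=Q[(abs(Q[:,0]-115)<48)&(abs(Q[:,1])<48)]
for lo,hi in((50,70),(17,30)):
    k=h[(h[:,2]>lo)&(h[:,2]<hi)];print(len(k),cv2.minEnclosingCircle(k[:,:2].astype(np.float32)))
w=viewer.camera_model('wrist');p,d=viewer.capture('wrist');p=p[:,:,::-1];st()
cv2.imwrite('pics/w2.png',p)
print(proj(w,[p2w(-130,0,60),p2w(-50,30,70)]))
"
```

```text
t 7.17 tcp plate [-24.5   3.3 150.6] F [ 0.  -0.1  0.2] gap 74.9
target (-25, 4.5, 55) shift [ 9.557  0.117 -0.056] turn [-0.003  0.012 -0.002]
501 ((114.70724487304688, -0.8321419358253479), 25.07112693786621)
488 ((115.50611877441406, -1.4750674962997437), 39.984344482421875)
t 7.27 tcp plate [-24.5   3.3 150.4] F [ 1.  -0.7 -0.1] gap 75.4
[[275.17633031  69.52361689]
 [319.87438108 196.92193414]]
```

View pics/w2.png

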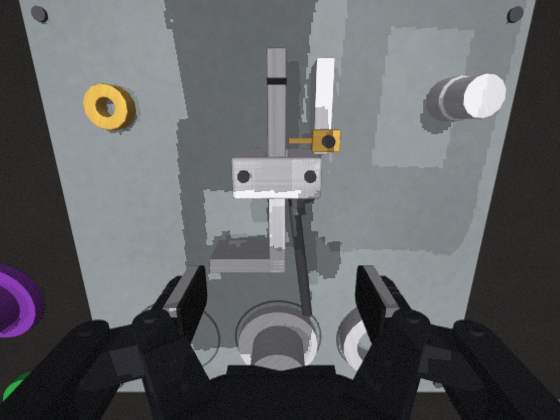

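The wrist view shows the bushing inside the middle outline. The black band is at about (277,81), the pointer tip at about (289,141), and the foot and lever are between the fingers. I measure the required draw.

```bash
cat >> h.py <<'E'
def marks(name,tag,guess):
    "plate x,y of band middle and pointer tip from one picture"
    w=viewer.camera_model(name);p,d=viewer.capture(name);p=np.ascontiguousarray(p[:,:,::-1]);cv2.imwrite(f"pics/{tag}.png",p)
    hsv=cv2.cvtColor(p,cv2.COLOR_BGR2HSV);g=p.max(2).astype(float)
    # band: sample brightness along bar centreline y=0 and y=+-3 on z=60
    xs=np.arange(guess-45,guess+30,0.25);res=[]
    for y in (-3,-1.5,0,1.5,3):
        uv=proj(w,[p2w(x,y,60) for x in xs]).astype(np.float32)
        f=cv2.remap(g.astype(np.float32),uv[None,:,0].copy(),uv[None,:,1].copy(),cv2.INTER_LINEAR)[0]
        ok=(uv[:,1]>1)&(uv[:,1]<418);th=(np.median(f[ok])+f[ok].min())/2;k=ok&(f<th)
        res.append((xs[k].mean().round(2),k.sum()*.25,f[ok].min().round(0)))
    o=((hsv[...,0]>12)&(hsv[...,0]<28)&(hsv[...,1]>130)&(hsv[...,2]>80))
    v,u=np.nonzero(o);Q=w2p(ray(w,np.c_[u,v],0.062))
    s=(Q[:,1]>2)&(Q[:,1]<18)&(abs(Q[:,0]+90)<15)
    tip=[Q[s&(abs(Q[:,1]-y)<1),0].mean().round(2) for y in (10,12,14,16)]
    mid=np.median([r[0] for r in res]);print(name,"band",res,"tip x",tip,"ymin",Q[s,1].min().round(1),"diff",(np.nanmean(tip)-mid).round(2));return w,p
E
python3 -c "
from h import *
marks('wrist','w3',-124);marks('top','t3',-124);st();rows(-25,4.5,55)"
```

```text
wrist band [(np.float64(-123.5), np.float64(3.75), np.float32(31.0)), (np.float64(-123.5), np.float64(3.75), np.float32(28.0)), (np.float64(-123.5), np.float64(3.75), np.float32(32.0)), (np.float64(-123.5), np.float64(3.75), np.float32(30.0)), (np.float64(-123.5), np.float64(3.75), np.float32(28.0))] tip x [np.float64(-86.8), np.float64(-86.8), np.float64(-86.8), np.float64(-86.8)] ymin 9.0 diff 36.7
top band [(np.float64(-106.2), np.float64(16.25), np.float32(164.0)), (np.float64(-108.88), np.float64(11.5), np.float32(164.0)), (np.float64(-109.89), np.float64(17.25), np.float32(164.0)), (np.float64(-112.38), np.float64(10.75), np.float32(164.0)), (np.float64(-109.28), np.float64(7.75), np.float32(164.0))] tip x [np.float64(nan), np.float64(-89.59), np.float64(-87.87), np.float64(-88.13)] ymin 12.9 diff 20.75
t 7.37 tcp plate [-24.9   3.3 150.3] F [-0.1 -0.3  0.3] gap 74.8
target (-25, 4.5, 55) shift [ 9.528  0.117 -0.014] turn [-0.002 -0.001 -0.001]h.py:47: RuntimeWarning: Mean of empty slice.
  tip=[Q[s&(abs(Q[:,1]-y)<1),0].mean().round(2) for y in (10,12,14,16)]
  ret = ret.dtype.type(ret / rcount)
```

{"method": "drive_tool", "body": {
  "rows": [
    [2, 0.12, 0, 0, 0, 0, 7.5],
    [4.5, 0.12, 0, 0, 0, 0, 7.5],
    [7, 0.12, 0, 0, 0, 0, 7.5],
    [8.5, 0.12, 0, 0, 0, 0, 7.5],
    [9.4, 0.12, 0, 0, 0, 0, 7.5],
    [9.7, 0.12, 0, 0, 0, 0, 7.5],
    [9.7, 0.12, 0, 0, 0, 0, 7.5],
    [9.7, 0.12, 0, 0, 0, 0, 7.5]
  ]
}}

```text
t: 8.03
tool_pos: [0.5208, -0.006, 0.0545]
orientation: [1.6, 89.9, -3.8]
ft_force: [-0.4, 0.7, -0.4]
finger_gap: 0.0752
```

```bash
python3 -c "
from h import *
st();marks('wrist','w4',-124);st();rows(-15,4.5,52)"
```

```text
t 8.03 tcp plate [-24.7   4.5  54.5] F [-0.4  0.7 -0.4] gap 75.2
wrist band [(np.float64(-123.62), np.float64(4.0), np.float32(33.0)), (np.float64(-123.62), np.float64(4.0), np.float32(32.0)), (np.float64(-123.62), np.float64(4.0), np.float32(33.0)), (np.float64(-123.62), np.float64(4.0), np.float32(33.0)), (np.float64(-123.62), np.float64(4.0), np.float32(31.0))] tip x [np.float64(-86.7), np.float64(-86.7), np.float64(-86.72), np.float64(-86.7)] ymin 8.7 diff 36.92
t 8.08 tcp plate [-24.5   4.6  55. ] F [-0.4 -0.8 -0.1] gap 75.3
target (-15, 4.5, 52) shift [ 0.298 -0.005  0.945] turn [-0.001  0.033 -0.001]
```

View pics/w4.png

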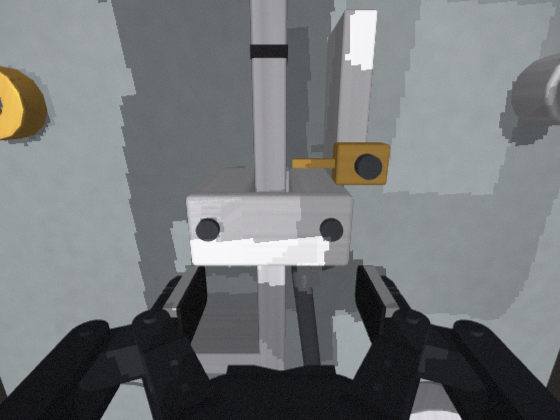

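The wrist view is clear: the left finger is in the gap behind the foot, the band is at (268,51), the pointer tip is at row 163, and the required draw is 36.9 mm. I pull now.

{"method": "drive_tool", "body": {
  "rows": [
    [0.1, 0, 0.5, 0, 0, 0, 7.5],
    [0.2, 0, 0.9, 0, 0, 0, 7.5],
    [0.25, 0, 1.2, 0, 0, 0, 7.5],
    [0.25, 0, 1.5, 0, 0, 0, 7.5],
    [0.25, 0, 1.9, 0, 0, 0, 7.5],
    [0.25, 0, 2.4, 0, 0, 0, 7.5],
    [0.25, 0, 3.0, 0, 0, 0, 7.5],
    [0.25, 0, 3.5, 0, 0, 0, 7.5],
    [0.25, 0, 3.9, 0, 0, 0, 7.5],
    [0.25, 0, 4.1, 0, 0, 0, 7.5]
  ]
}}

```text
t: 8.92
tool_pos: [0.5607, -0.0098, 0.0509]
orientation: [-173.6, 89.9, -178.9]
ft_force: [-4.6, 0.2, 3.4]
finger_gap: 0.0748
```

{"method": "drive_tool", "body": {
  "rows": [
    [0, 0, 0, 0, 0, 0, 7.5],
    [0, 0, 0, 0, 0, 0, 7.5],
    [0, 0, 0, 0, 0, 0, 7.5]
  ]
}}

```text
t: 9.17
tool_pos: [0.5605, -0.0098, 0.0509]
orientation: [-135.6, 90.0, -141.0]
ft_force: [-4.5, -0.1, 2.2]
finger_gap: 0.0751
```

```bash
python3 -c "
from h import *
st();marks('wrist','w5',-95);st();rows(25.8,4.5,52)"
```

```text
t 9.17 tcp plate [15.2  4.5 50.9] F [-4.5 -0.1  2.2] gap 75.1
wrist band [(np.float64(-96.62), np.float64(0.5), np.float32(33.0)), (np.float64(-96.62), np.float64(0.5), np.float32(34.0)), (np.float64(-96.62), np.float64(0.5), np.float32(36.0)), (np.float64(-96.62), np.float64(0.5), np.float32(37.0)), (np.float64(-96.62), np.float64(0.5), np.float32(34.0))] tip x [np.float64(-87.63), np.float64(-87.65), np.float64(-87.63), np.float64(-87.62)] ymin 8.7 diff 8.99
t 9.22 tcp plate [15.1  4.5 50.9] F [-3.8 -0.9  2.5] gap 75.2
target (25.8, 4.5, 52) shift [-0.109  0.004  1.065] turn [-0.002 -0.002  0.001]
```

```bash
python3 -c "
from h import *
L=[]
for n in('scene','top'):
    w=viewer.camera_model(n);p,d=viewer.capture(n);c=proj(w,p2w(-87,4,60))[0];print(n,c)
    x,y=[int(t) for t in c];L.append(cv2.resize(np.ascontiguousarray(p[y-40:y+40,x-40:x+40,::-1]),(400,400),interpolation=cv2.INTER_CUBIC))
p=cv2.imread('pics/w5.png')
cv2.imwrite('pics/c6.png',np.hstack(L));cv2.imwrite('pics/c6.png',np.vstack([np.hstack(L),cv2.resize(p[:140,130:410],(800,400))])[:600])"
```

```text
scene [357.84250539 205.23818915]
top [224.10207567 256.07055006]
```

View pics/c6.png

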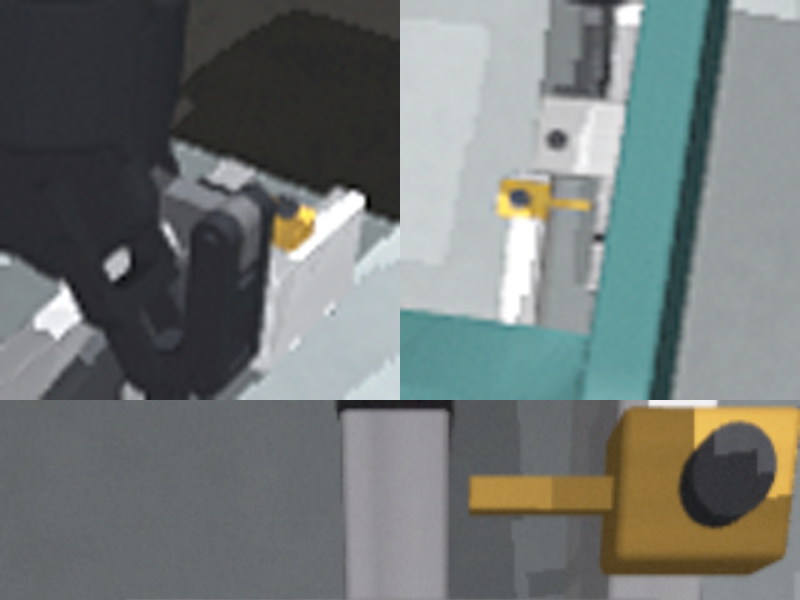

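The top crop shows the pointer and part of the band about 11 mm short of it. In the wrist view the band's front edge is leaving the picture at its top. Tilting the tool 8° about the jaw axis brings it back into view without affecting the pinch.

{"method": "drive_tool", "body": {
  "rows": [
    [0, 0, 0.1, 0, 0.5, 0, 7.5],
    [0, 0, 0.2, 0, 1.0, 0, 7.5],
    [0, 0, 0.4, 0, 1.6, 0, 7.5],
    [0, 0, 0.6, 0, 1.6, 0, 7.5],
    [0, 0, 0.7, 0, 1.6, 0, 7.5],
    [0, 0, 0.7, 0, 1.6, 0, 7.5],
    [0, 0, 0.7, 0, 1.6, 0, 7.5]
  ]
}}

```text
t: 9.9
tool_pos: [0.5675, -0.0104, 0.0511]
orientation: [-180.0, 82.1, 174.7]
ft_force: [-3.3, -0.5, 3.0]
finger_gap: 0.0749
```

```bash
python3 -c "
from h import *
st();marks('wrist','w6',-90);st();rows(25.8,4.5,52)"
```

```text
t 9.9 tcp plate [22.2  4.5 51.1] F [-3.3 -0.5  3. ] gap 74.9
wrist band [(np.float64(-90.25), np.float64(4.25), np.float32(32.0)), (np.float64(-90.38), np.float64(4.5), np.float32(32.0)), (np.float64(-90.38), np.float64(4.5), np.float32(29.0)), (np.float64(-90.38), np.float64(4.0), np.float32(28.0)), (np.float64(-90.25), np.float64(4.25), np.float32(30.0))] tip x [np.float64(-88.0), np.float64(-87.99), np.float64(-88.02), np.float64(-88.0)] ymin 9.0 diff 2.38
t 9.95 tcp plate [22.   4.5 51.1] F [-3.1 -1.   3.6] gap 75.1
target (25.8, 4.5, 52) shift [-0.142 -0.002  0.359] turn [-1.000e-03 -1.591e+00  1.000e-03]
```

```bash
python3 -c "
from h import *
p=cv2.imread('pics/w6.png');cv2.imwrite('pics/c7.png',cv2.resize(p[:110,210:360],(750,550),interpolation=cv2.INTER_NEAREST))
w=viewer.camera_model('wrist')
for im in('w6',):
  p=cv2.imread(f'pics/{im}.png')
  for x in np.arange(-92,-83,0.5):
    u=proj(w,p2w(x,12,62))[0];print(x,u.round(1),p[int(round(u[1])),int(round(u[0]))])
p=cv2.imread('pics/w4.png')
print(p[150:176,310].tolist())"
```

```text
-92.0 [301.7   7.1] [111 110 105]
-91.5 [301.7   8.7] [112 110 105]
-91.0 [301.7  10.3] [114 113 108]
-90.5 [301.7  11.9] [115 112 109]
-90.0 [301.6  13.4] [ 80 132 165]
-89.5 [301.6  15. ] [ 67 142 181]
-89.0 [301.6  16.6] [ 69 142 181]
-88.5 [301.6  18.1] [ 66 141 179]
-88.0 [301.6  19.7] [ 67 142 181]
-87.5 [301.6  21.2] [ 67 141 182]
-87.0 [301.5  22.8] [ 35  77 100]
-86.5 [301.5  24.3] [28 65 84]
-86.0 [301.5  25.9] [56 77 86]
-85.5 [301.5  27.4] [89 92 89]
-85.0 [301.5  29. ] [96 98 94]
-84.5 [301.5  30.5] [95 94 91]
-84.0 [301.4  32.1] [101  99  95]
-83.5 [301.4  33.6] [97 97 91]
[[115, 113, 106], [112, 111, 106], [114, 110, 108], [112, 110, 106], [111, 108, 103], [116, 112, 108], [114, 112, 108], [112, 109, 103], [68, 87, 102], [54, 111, 144], [66, 134, 171], [65, 135, 172], [66, 134, 174], [61, 120, 153], [53, 107, 141], [57, 110, 143], [54, 109, 142], [64, 109, 135], [104, 110, 116], [111, 108, 110], [109, 109, 109], [112, 111, 111], [113, 110, 112], [113, 110, 111], [116, 114, 113], [111, 110, 113]]
```

View pics/c7.png

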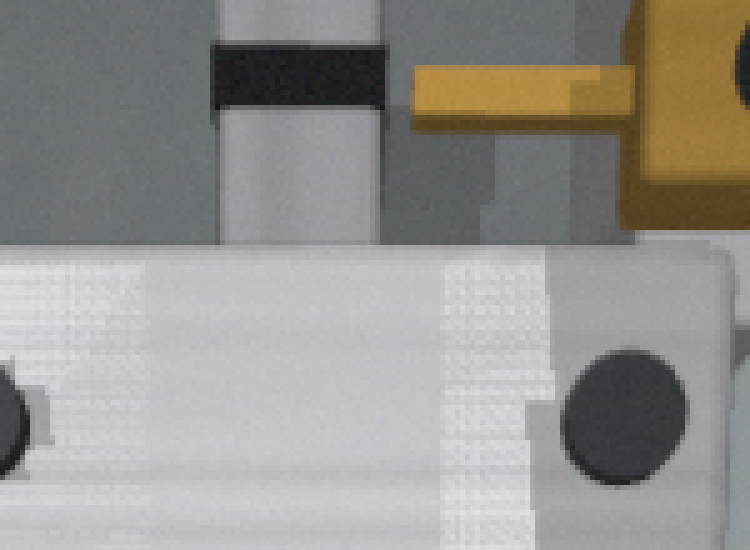

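The zoom shows the band at crop rows 45–108 and the pointer's top face at rows 66–115, with its side face below. The remaining gap is therefore about 1.8 mm, and I move that much.

{"method": "drive_tool", "body": {
  "rows": [
    [0, 0, 0.1, 0, 0, 0, 7.5],
    [-0.02, 0, 0.18, 0, 0, 0, 7.5],
    [-0.02, 0, 0.18, 0, 0, 0, 7.5],
    [-0.02, 0, 0.18, 0, 0, 0, 7.5]
  ]
}}

```text
t: 10.28
tool_pos: [0.5692, -0.0105, 0.0511]
orientation: [-180.0, 82.0, 174.6]
ft_force: [-4.4, -0.9, 4.6]
finger_gap: 0.0752
```

```bash
cat >> h.py <<'E'
def fine(tag):
    w,p=marks('wrist',tag,-88)
    hsv=cv2.cvtColor(p,cv2.COLOR_BGR2HSV)
    xs=np.arange(-96,-80,.1);f=[]
    for y in (11,12,13):
        uv=proj(w,[p2w(x,y,62) for x in xs]).astype(np.float32)
        r=cv2.remap(p[...,2].astype(np.float32)-p[...,0],uv[None,:,0].copy(),uv[None,:,1].copy(),cv2.INTER_LINEAR)[0]
        k=xs[r>75];f.append((k.min().round(1),k.max().round(1),k.mean().round(2)))
    print("top face",f)
E
python3 -c "
from h import *
st();fine('w8');st()"
```

```text
t 10.28 tcp plate [24.   4.5 51.1] F [-4.4 -0.9  4.6] gap 75.2
wrist band [(np.float64(-88.5), np.float64(4.25), np.float32(31.0)), (np.float64(-88.62), np.float64(4.5), np.float32(32.0)), (np.float64(-88.5), np.float64(4.25), np.float32(30.0)), (np.float64(-88.5), np.float64(4.25), np.float32(30.0)), (np.float64(-88.5), np.float64(4.25), np.float32(29.0))] tip x [np.float64(-88.07), np.float64(-87.94), np.float64(-87.91), np.float64(-87.91)] ymin 9.0 diff 0.54
top face [(np.float64(-90.0), np.float64(-87.0), np.float64(-88.5)), (np.float64(-90.0), np.float64(-87.0), np.float64(-88.5)), (np.float64(-90.0), np.float64(-87.0), np.float64(-88.5))]
t 10.33 tcp plate [24.   4.5 51.1] F [-4.9 -1.2  4. ] gap 75.5
```

Band and pointer both read -88.5, so the leg is on its mark. I close the pinch now.

{"method": "drive_tool", "body": {
  "rows": [
    [0, 0, 0, 0, 0, 0, 6.5],
    [0, 0, 0, 0, 0, 0, 5.7],
    [0, 0, 0, 0, 0, 0, 5],
    [0, 0, 0, 0, 0, 0, 4.3],
    [0, 0, 0, 0, 0, 0, 3.6],
    [0, 0, 0, 0, 0, 0, 3.0]
  ],
  "grip_force": 30
}}

```text
t: 10.83
tool_pos: [0.5693, -0.0105, 0.0507]
orientation: [179.9, 82.0, 174.6]
ft_force: [-5.0, -1.3, 2.5]
finger_gap: 0.0302
```

```bash
python3 -c "
from h import *
st();fine('w9');st()"
```

```text
t 10.83 tcp plate [24.   4.5 50.7] F [-5.  -1.3  2.5] gap 30.2
wrist band [(np.float64(-88.5), np.float64(4.25), np.float32(30.0)), (np.float64(-88.5), np.float64(4.25), np.float32(30.0)), (np.float64(-88.5), np.float64(4.25), np.float32(29.0)), (np.float64(-88.5), np.float64(4.25), np.float32(32.0)), (np.float64(-88.5), np.float64(4.25), np.float32(30.0))] tip x [np.float64(-88.08), np.float64(-88.08), np.float64(-88.08), np.float64(-88.18)] ymin 8.9 diff 0.39
top face [(np.float64(-90.0), np.float64(-87.0), np.float64(-88.5)), (np.float64(-90.0), np.float64(-87.0), np.float64(-88.5)), (np.float64(-90.0), np.float64(-87.0), np.float64(-88.5))]
t 10.88 tcp plate [24.   4.5 50.7] F [-4.8 -0.8  2.7] gap 30.4
```

Still on the mark. I squeeze fully.

{"method": "drive_tool", "body": {
  "rows": [
    [0, 0, 0, 0, 0, 0, 2.5],
    [0, 0, 0, 0, 0, 0, 2.1],
    [0, 0, 0, 0, 0, 0, 1.6],
    [0, 0, 0, 0, 0, 0, 1.2],
    [0, 0, 0, 0, 0, 0, 1.2],
    [0, 0, 0, 0, 0, 0, 1.2],
    [0, 0, 0, 0, 0, 0, 1.2],
    [0, 0, 0, 0, 0, 0, 1.2]
  ],
  "grip_force": 40
}}

```text
t: 11.55
tool_pos: [0.5692, -0.0106, 0.0509]
orientation: [180.0, 82.0, 174.6]
ft_force: [-6.1, -2.3, 2.7]
finger_gap: 0.0193
```

```bash
python3 -c "
from h import *
st();fine('w10');st()
p,d=viewer.capture('scene');p=np.ascontiguousarray(p[:,:,::-1])
m=viewer.camera_model('top');q,d=viewer.capture('top');q=np.ascontiguousarray(q[:,:,::-1])
P,u,v=cloud(m,d);Q=w2p(P);h=Q[(abs(Q[:,0]-115)<48)&(abs(Q[:,1])<48)]
for lo,hi in((50,70),(17,30)):
    k=h[(h[:,2]>lo)&(h[:,2]<hi)];print(len(k),cv2.minEnclosingCircle(k[:,:2].astype(np.float32)))
w=cv2.imread('pics/w10.png')
o=np.zeros((600,800,3),np.uint8);o[:300,:400]=cv2.resize(w,(400,300));o[:300,400:]=cv2.resize(p[150:345,200:460],(400,300));o[300:,:400]=cv2.resize(q[110:320,120:400],(400,300));o[300:,400:]=cv2.resize(w[200:420,140:433],(400,300));cv2.imwrite('pics/c11.png',o)"
```

```text
t 11.55 tcp plate [23.9  4.4 50.9] F [-6.1 -2.3  2.7] gap 19.3
wrist band [(np.float64(-88.5), np.float64(4.25), np.float32(30.0)), (np.float64(-88.62), np.float64(4.5), np.float32(32.0)), (np.float64(-88.5), np.float64(4.25), np.float32(30.0)), (np.float64(-88.5), np.float64(4.25), np.float32(32.0)), (np.float64(-88.5), np.float64(4.25), np.float32(33.0))] tip x [np.float64(-88.05), np.float64(-88.02), np.float64(-88.05), np.float64(-88.08)] ymin 9.0 diff 0.45
top face [(np.float64(-90.1), np.float64(-87.0), np.float64(-88.55)), (np.float64(-90.1), np.float64(-87.1), np.float64(-88.6)), (np.float64(-90.1), np.float64(-87.1), np.float64(-88.6))]
t 11.6 tcp plate [23.9  4.5 50.9] F [-4.7 -1.9  2.8] gap 19.3
0 ((0.0, 0.0), 0.0)
1 ((79.26262664794922, -37.84981918334961), 9.999999747378752e-05)
```

View pics/c11.png

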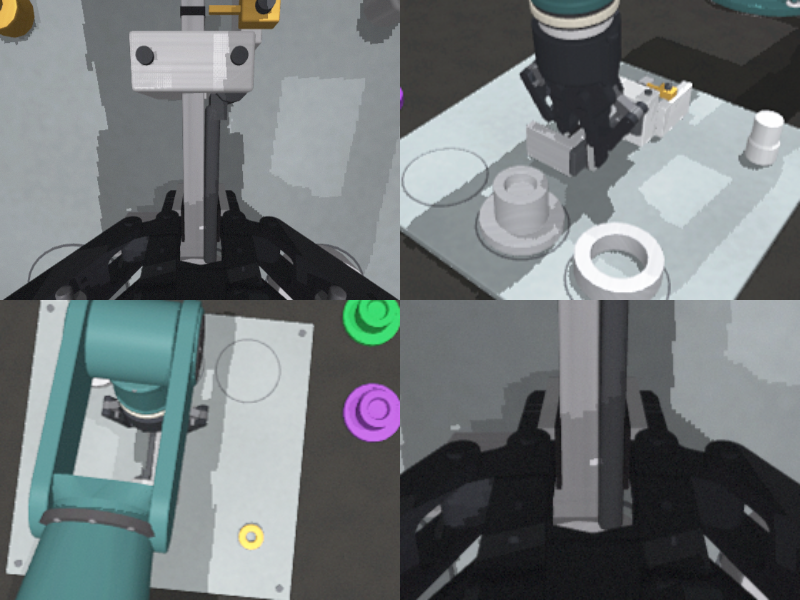

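Lever and bar lie parallel between the pads. The reported gap is 19.3 mm against the 21 mm closed width; the 50 mm hub also read low, at 48.5 mm. The band is on the pointer and the bushing stands in the middle outline. I hand in.

```bash
python3 -c "
from h import *
st();print(arm.close_job())"
```

```text
t 11.7 tcp plate [23.9  4.5 50.9] F [-5.6 -2.6  2.3] gap 19.4
the job is handed in; nothing more can be done
None
```

I did all three steps in the order asked and handed the job in at 11.7 s, with the gripper still pinching leg and lever on the mark. No verdict was reported.

- **Bushing:** I gripped the hub lightly and slid it along the plate to the middle outline. After release, depth measured it at about (115, -1), so about 1 mm off centre. In the last check the arm blocked the top view and depth gave no reading. The scene picture still showed the bushing standing inside the outline.
- **Leg:** I drew it about 37 mm by the foot with the tool tilted 8°, so the wrist camera could see both marks. Before, during and after the squeeze, the band and the middle of the pointer's top face agreed to within 0.1 mm. Averaging over the pointer's visible side face as well gives a difference of 0.4–0.5 mm.
- **Lever:** I squeezed it only after the leg was on the mark. The picture shows it parallel to the bar. The gap reads 19.3 mm against the 21 mm nominal width, about as low as the known 50 mm hub read (48.5 mm), so I take the lever as fully closed.
- **Forces and other exhibits:** The wrist force readings stayed under 8 N. The ring stayed in its outline, and I did not touch the other exhibits.

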